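# Spin the roundness tester's table and stop it on zero

### The arm

A 6-joint arm with a two-finger parallel gripper is mounted at the origin on a cart in front of the work surface, level with it; the furniture and walls round the work are solid. World frame = base frame: x ahead of the robot, y to its left, z up, the work surface at z = 0. Lengths are in mm, angles in rad, forces in N, time in s.
With the tool pointing down it reaches from about 350 to 975 mm from the base axis. Payload 7.1 kg.
Tool frame: the origin (TCP) lies at the centre of the arm's flange, where the gripper is bolted on; the fingertips stand 182 mm ahead of it and the grasp point (between the pads) lies 163 mm ahead of it; z points along the fingers, y is the line along which they close (so a half turn about z gives the same grasp; the last joint's range is limited). The gripper opens to 88 mm and grips with 3 to 60 N. Pads are 20 mm wide; open, the fingers measure 115 mm over their backs; the gripper's body (75 mm by 178 mm) begins 61 mm behind the grasp point.
Start: joints at [-1.285, 0.423, 1.63, -0, 1.089, -0.019], TCP at [187.582, -596.171, 404.675] pointing down, gripper open.
Joint ranges: [-3, 3], [-0.9, 2.11], [0.09, 2.58], [-1.31, 4.45], [0.11, 2.69], [-2.54, 2.54]. Speed limits (rad/s): [2.39, 2.39, 3.01, 3.14, 3.14, 3.14].

### API

Orientations are given as a rotation vector (axis times angle).
In Python, from workcell import readout, get_image, ctrl gives the robot as it stands.
- The arm moves only by the tool step_arm, never from a script. Its argument "targets" is a list that holds one entry, the list of rows, each a list of 7 numbers: the shift along the world's x, y, z as a fraction of full scale, then the turn, a rotation vector about the world's x, y, z as a fraction of full scale, then the opening, from 0 (shut) to 1 (fully open). In form: [[[dx, dy, dz, wx, wy, wz, claw], ...]]. A call has exactly 5 rows; each row shifts and turns the commanded pose from where the row before left it; what a row does not reach is not made up. Full scale, the value 1, is 0.05 m for a shift and 4 degrees for a turn. A row lasts 1/8 s, in which the tool goes at most 62.5 mm and 10.7 degrees, less where a joint would pass 70% of its speed; a pose out of reach is approached as far as the arm can. A call with a number of a shift or a turn outside -1 to 1 is refused whole. A call with a gripper value outside its range is refused whole. The fingers move at their own pace and stop on an object; the grip force is fixed at half the most. Time passes only in rows, so rows that do not move let the fingers close, or fill a call up. It gives the time, the measured TCP pose, the force, the opening and the grip force at its end, in the units of the state.
- readout.get_obs(): the state, without advancing time (a new reading comes with each control period).
- get_image(name): name is "side" or "top" or "wrist"; returns a dict with "pixels" (420x560x3 uint8, red, green, blue), "intrinsics" (3x3 intrinsics, pixels), "extrinsics" (4x4, takes a point from world to camera coordinates). Camera axes: x right, y down, z forward; pixel columns grow to the right and rows downward; lengths in mm; the calibration is good to about 2 mm. A picture is of the moment at which its call begins. There is no depth.
- ctrl.close_job(): hands the job in; it is judged then, once.
The state is a dict: "t": time; "qpos": joint angles; "qvel": joint speeds; "joint_torque": joint torques, N m; "ee_pos": TCP position; "orientation": TCP orientation; "ft_force": force on the tool from outside, world axes, zero at the start; "moment": the same for the moment, N m; "width": finger opening in mm; "grasp_force": force on a finger pad.
Only numpy, scipy, OpenCV 4.12 (cv2) and the standard library are available. Lean on these libraries where they do the work, as an engineer would, in place of code of your own. Each camera call takes 0.05 s, during which the arm holds its last target. There are 200 camera calls.

### The job

Check that the air-bearing table of the roundness tester runs free and set it to zero: flick it spinning counter-clockwise (seen from above) with a fingertip against one of the screws on its rim, take the finger away and let it run freely until its zero line has gone past the fixed pointer at least twice. Then brake it with a fingertip laid on the bare top of the table so that the zero line stops at the pointer, and finish while still holding it there with that light touch. Pinch nothing, do not touch the ring gauge on the table, and leave the things round about where they are.

Things in the scene. Friction and masses are not known exactly. Their poses are not given: they have to be found in the camera images.
- roundness_tester: Fixed bench roundness tester: grey cast base plate 30 mm high, from 120 mm before to 100 mm behind the table's axis, 115 mm to its left, 169 mm to its right. Origin on the table's vertical axis at worktop height; x to the back, y left, z up. A steel column 215 mm high with the probe arm, swung away from the table, stands at x +74, y -140 mm, back right. Keep clear of the tall spectrometer farther right.
- table: Round turning table of the tester: plain steel, 160 mm diameter, flat top 80 mm above the worktop, bare from 32 to 78 mm radius; under it, 35 to 45 mm high, a scale ring of 180 mm diameter. Four screws stand out from its rim. 2 kg, inertia about 0.007 kg m2; on air, nearly frictionless: flicked, it coasts for turns, losing some 5 percent of its speed each second. Origin as the tester's, turning.
- spindle (a joint): Angle of the table in rad, counter-clockwise from above positive, without stops, counted on over full turns; it starts between -4.8 and -0.8. The zero line is at the pointer at 0, 6.283, 12.566 and so on. At angle q the zero line points from the axis along the tester's -x turned by q about z.
- zero_mark (a point): Outer end of the table's zero line, a 3 mm wide black line with an arrowhead (14 mm wide, 59 to 75 mm radius) that runs from 52 mm radius outward over the top of the table, down its rim and over the scale ring; the point is on the edge of the scale ring, 90 mm from the axis and 43 mm above the worktop.
- pointer (a point): Where the fixed pointer on the base points: the edge of the scale ring, 90 mm from the axis towards the tester's -x (the robot's side), 43 mm above the worktop. The pointer is an aluminium wedge, 3 to 20 mm wide, from 94 to 118 mm radius, its top 45 mm above the worktop, under the path of the screws.
- table_centre (a point): Centre of the table's top, 80 mm above the worktop, on the axis.
- screw_0 (a point): Middle of the first of the four knurled centring screws that stand out level and radially from the table's rim: knob 14 mm diameter, from 88 to 120 mm radius (thinner neck from 80 to 88), the axis 65 mm above the worktop; the point is on that axis at 104 mm radius. Screw 0 is 45 degrees counter-clockwise of the zero line.
- screw_1 (a point): Middle of the like screw 135 degrees counter-clockwise of the zero line.
- screw_2 (a point): Middle of the like screw 225 degrees counter-clockwise of the zero line.
- screw_3 (a point): Middle of the like screw 315 degrees counter-clockwise of the zero line.
- ring_gauge: Steel ring gauge, 60 mm diameter, 18 mm high, lying loose on the middle of the table; it turns with it. Origin at the centre of its underside.
- small_ring: Bystander: smaller steel ring gauge, 40 mm diameter, 14 mm high, loose on the worktop left of the tester. Origin at the centre of its underside.
- loupe: Bystander: black loupe, 38 mm diameter, 30 mm high, loose on the worktop right of the tester. Origin at the centre of its underside.
- micrometer: Bystander: micrometer, 44 x 132 x 16 mm, lying loose on the worktop to the left. Origin at the centre of its underside.
Not all that is in view belongs to the job. There is more than one size of the ring_gauge; the job needs the largest.

How it is judged (in metres and radians):
On the way, in this order (a step that is already met when the one before it is completed fails the run):
1. the table spins counter-clockwise at more than 1 rad/s with no finger on it (velocity of joint spindle above 1 rad/s and contact force between the fingers and table below 0.05 N), for 0.2 s.
2. still coasting untouched, the zero line has gone past the pointer twice (value of joint spindle above 6.3 rad and velocity of joint spindle above 0.2 rad/s and contact force between the fingers and table below 0.05 N), for 0.05 s.
At the end, for the whole second after the job is handed in: The table stands still with its zero line within 5 mm of the pointer (at the edge of the scale ring), held there by a fingertip on its top that presses with 0.3 to 35 N; the ring gauge lies on the middle of the table as before (within 5 mm) (horizontal distance between zero_mark and pointer below 0.005 m and angular speed of table below 0.05 rad/s and contact force between the fingers and table between 0.3 and 35 N and height (world z) of the grasp point above 0.086 m and horizontal distance between the grasp point and table_centre below 0.13 m and horizontal distance between ring_gauge and table_centre below 0.005 m and height (world z) of ring_gauge below 0.084 m); the arm keeps its last pose, push and grip.
It fails at once if the ring gauge is touched, shifted or lifted (contact force between the fingers and ring_gauge above 0.5 N or horizontal distance between ring_gauge and table_centre above 0.006 m or height (world z) of ring_gauge above 0.086 m).
It fails at once if a screw is taken between the fingers (distance between the grasp point and screw_0 below 0.01 m or distance between the grasp point and screw_1 below 0.01 m or distance between the grasp point and screw_2 below 0.01 m or distance between the grasp point and screw_3 below 0.01 m).
It fails at once if one of the things round about is moved (distance of any of small_ring, loupe, micrometer from where it was at the start of the episode above 0.01 m).
It also fails if it takes over 45 s, if anything falls off the work surface, if the arm or the gripper's body presses on something with over 40 N, if the wrist force passes 120 N, or if a joint passes its speed limit or range.

## Working session

There is one attempt and no reset: what is moved stays moved. The work goes in short steps, Python scripts to look and compute and a tool call to move; the robot and the scene stay as the last step left them, time stands still between calls to the robot, and variables do not carry over. Pictures are saved under pics/ and viewed, at most 10 in all, crops included, and the job is handed in when it is done.

Besides the shell and the picture viewer there is one more tool, called after ">>>" in YAML: its name, and indented under it one key for each argument. step_arm: Moves the arm, as the interface text tells. Shift numbers are shares of 0.05 m and turn numbers shares of 4 degrees, none past 1 either way. Its arguments: {"type":"object","properties":{"targets":{"type":"array"}},"required":["targets"]}

```bash
mkdir -p pics
cat > h.py <<'E'
import numpy as np, cv2
from workcell import readout, get_image, ctrl
def snap(name, fn=None):
    d=get_image(name); im=cv2.cvtColor(np.array(d["pixels"]),cv2.COLOR_RGB2BGR)
    if fn: cv2.imwrite("pics/"+fn,im)
    return im,np.array(d["intrinsics"]),np.array(d["extrinsics"])
def ray(K,E,uv,z):
    R,t=E[:3,:3],E[:3,3]; c=-R.T@t; d=R.T@np.linalg.inv(K)@np.array([uv[0],uv[1],1.]); return c+d*(z-c[2])/d[2]
def proj(K,E,p):
    q=K@(E[:3,:3]@np.array(p,float)+E[:3,3]); return q[:2]/q[2]
E
python3 - <<'E'
from h import *
a=snap("top","top0.png");b=snap("side","side0.png")
for x in(a,b): print(x[1].round(1).tolist(), x[2].round(3).tolist())
o=readout.get_obs();print(o)
E
```

```text
[[441.5, 0.0, 282.4], [0.0, 441.5, 206.5], [0.0, 0.0, 1.0]] [[-0.027, -1.0, -0.002, -70.999], [-0.995, 0.027, -0.099, 575.464], [0.099, -0.001, -0.995, 999.575], [0.0, 0.0, 0.0, 1.0]]
[[410.1, 0.0, 276.3], [0.0, 410.1, 214.2], [0.0, 0.0, 1.0]] [[-0.982, -0.189, -0.01, 538.852], [-0.067, 0.392, -0.917, 161.78], [0.178, -0.9, -0.398, 758.201], [0.0, 0.0, 0.0, 1.0]]
{'t': 0.1, 'qpos': array([-1.28500936e+00,  4.23771852e-01,  1.63062492e+00, -3.91282345e-05,
        1.08859026e+00, -1.90205144e-02]), 'qvel': array([ 0.0013937 , -0.00143614, -0.00125895,  0.00048174, -0.00048575,
        0.00224447]), 'joint_torque': array([ 1.89884349e-04, -5.45614815e+01, -2.74324393e+01,  6.44834130e-02,
        1.88144093e-02, -2.26746579e-05]), 'ee_pos': array([ 187.50395556, -595.94090176,  403.97015306]), 'orientation': array([-3.10381271e+00, -4.76758232e-01,  3.45083155e-04]), 'ft_force': array([-0.56820987,  0.32360762, -0.05599875]), 'moment': array([-0.01123895, -0.00977983,  0.02210809]), 'grasp_force': 0.0, 'width': 87.77538634957303}
```

Run:
```python
import cv2,numpy as np
a=cv2.imread("pics/top0.png");b=cv2.imread("pics/side0.png")
cv2.imwrite("pics/both.png",cv2.resize(np.vstack([a,b]),(400,600))) if 0 else None
```

```text
(no output)
```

View pics/top0.png

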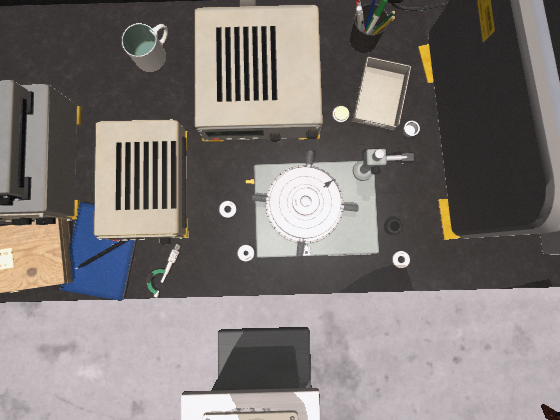

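View pics/side0.png

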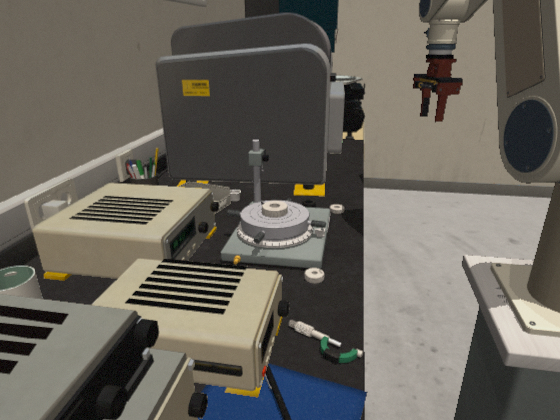

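The top view shows the table at about (306,202), with screws at about (310,157), (350,206), (306,248) and (260,198). The zero arrow is near (329,183), and the base plate spans roughly (256..379, 163..256).

Run:
```python
from h import *
im,K,E=snap("top")
np.savez("cam.npz",K=K,E=E)
c=ray(K,E,(306,201),80);print(c.round(1))
cv2.imwrite("pics/crop.png",cv2.resize(im[140:270,235:395],None,fx=5,fy=4.6,interpolation=cv2.INTER_CUBIC))
for uv in((255,165),(378,160),(380,254),(257,257)): print(uv,ray(K,E,uv,30).round(1))
```

```text
[ 579.  -139.1   80. ]
(255, 165) [672.7 -24.9  30. ]
(378, 160) [ 676.8 -314.    30. ]
(380, 254) [ 457.3 -308.    30. ]
(257, 257) [458.1 -25.   30. ]
```

View pics/crop.png

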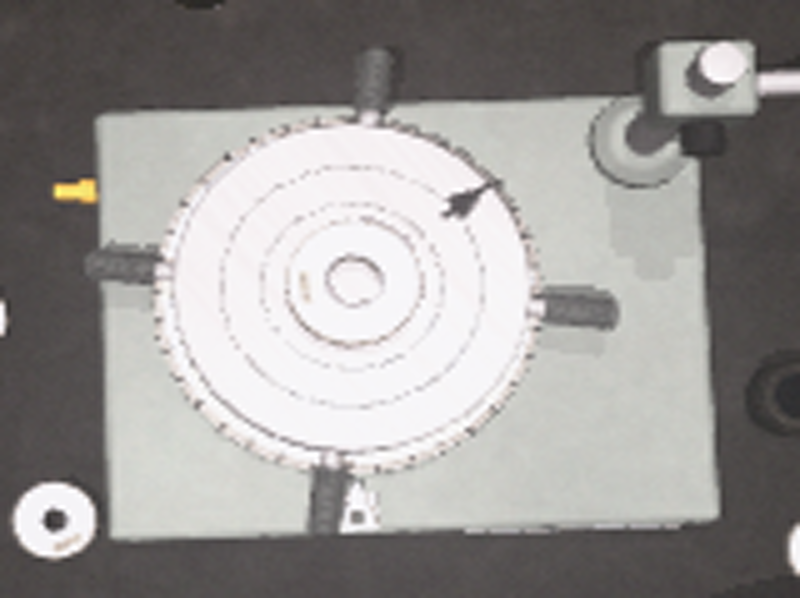

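The crop (5 x 4.6 scale) shows knob outer ends at about (375,48), (88,265), (618,310) and (322,533). The arrow tip is at (487,183) and the pointer wedge at (358,510). Plate corners are (97,114), (697,95), (718,520) and (112,540).

Run:
```python
from h import *
f=np.load("cam.npz");K,E=f["K"],f["E"]
g=lambda p,z: ray(K,E,(p[0]/5+235-.4,p[1]/4.6+140-.4),z)
P=[g(p,65) for p in((375,48),(88,265),(322,533),(618,310))]
for p in P: print(p.round(1))
c1=(P[0]+P[2])/2;c2=(P[1]+P[3])/2;print("c screws",c1,c2,np.linalg.norm(P[0]-P[2]),np.linalg.norm(P[1]-P[3]))
ct=[g(p,80)for p in((172,285),(534,290),(360,125),(350,455))];print("top",np.mean(ct[:2],0),np.mean(ct[2:],0))
c=(c1+c2)/2
# better: fit top disc by threshold
C=[g(p,30) for p in((97,114),(697,95),(718,520),(112,540))]
for a,b in((0,1),(3,2)): d=C[a]-C[b];print("yaw",np.degrees(np.arctan2(-d[0],d[1])),np.linalg.norm(d))
for a,b in((0,3),(1,2)): d=C[a]-C[b];print("yaw",np.degrees(np.arctan2(d[1],d[0])),np.linalg.norm(d))
print("plate ctr",np.mean(C,0))
for n,p,z in(("arrow",(487,183),80),("ptr",(358,510),45)):
  w=g(p,z);d=w-c;print(n,w,np.linalg.norm(d[:2]),np.degrees(np.arctan2(d[1],d[0])))
for p in P: d=p-c;print("screw az",np.degrees(np.arctan2(d[1],d[0])))
```

```text
[ 697.  -151.8   65. ]
[592.5 -19.1  65. ]
[ 459.4 -120.4   65. ]
[ 563.9 -256.6   65. ]
c screws [ 578.18248513 -136.13307097   65.        ] [ 578.20874043 -137.86220644   65.        ] 239.65689789976585 239.15094366669544
top [ 576.56877899 -137.19537259   80.        ] [ 575.97974867 -138.10019805   80.        ]
yaw 0.4357548681927191 282.01879367102515
yaw 0.4959102886364028 278.97638421111316
yaw 0.6465261886460774 216.20159701568147
yaw -0.16057711372930247 215.91892872443626
plate ctr [ 567.3220042  -164.05190269   30.        ]
arrow [ 625.76192662 -198.443131     80.        ] 77.70522978206208 -52.255754074128305
ptr [ 469.97107046 -137.80540222   45.        ] 108.22755676223899 -179.57236519637587
screw az -7.124108766397564
screw az 83.08026462309753
screw az 172.05790333440655
screw az -96.80822493125234
```

>>> step_arm:
  targets:
    - [[0.5,1,-0.2,0,0,0,0],[0.5,1,-0.2,0,0,0,0],[0.5,1,-0.2,0,0,0,0],[0.5,1,-0.2,0,0,0,0],[0.5,1,-0.2,0,0,0,0]]

```text
t: 0.78
ee_pos: [313.0, -344.6, 354.4]
orientation: [3.105, 0.476, 0.0]
ft_force: [0.5, -0.4, -0.2]
width: 41.2
grasp_force: 0.0
```

>>> step_arm:
  targets:
    - [[0.6,1,-0.2,0,0,0,0],[0.6,1,-0.2,0,0,0,0],[0.6,1,-0.2,0,0,0,0],[0.6,1,-0.2,0,0,0,0],[0.6,1,-0.2,0,0,0,0]]

```text
t: 1.4
ee_pos: [463.4, -94.4, 304.4]
orientation: [3.105, 0.477, 0.001]
ft_force: [0.5, -0.5, 0.4]
width: 0.5
grasp_force: 0.0
```

>>> step_arm:
  targets:
    - [[0.06,0.1,-0.2,0,0,-0.87,0],[0.06,0.1,-0.3,0,0,-0.87,0],[0,0.1,-0.3,0,0,-0.87,0],[0,0,-0.3,0,0,-0.87,0],[0,0,-0.18,0,0,-0.87,0]]

```text
t: 2.02
ee_pos: [468.4, -81.0, 239.9]
orientation: [-3.141, 0.001, 0.002]
ft_force: [0.2, -0.5, 0.0]
width: 0.8
grasp_force: 0.0
```

Run:
```python
from h import *
im,K,E=snap("side"); print(readout.get_obs()["orientation"])
u,v=proj(K,E,(480,-110,65)).astype(int);print(u,v)
cv2.imwrite("pics/s1.png",cv2.resize(im[v-70:v+60,u-90:u+70],None,fx=4,fy=4,interpolation=cv2.INTER_CUBIC))
```

```text
[-3.14115383  0.00491738  0.00334113]
315 226
```

View pics/s1.png

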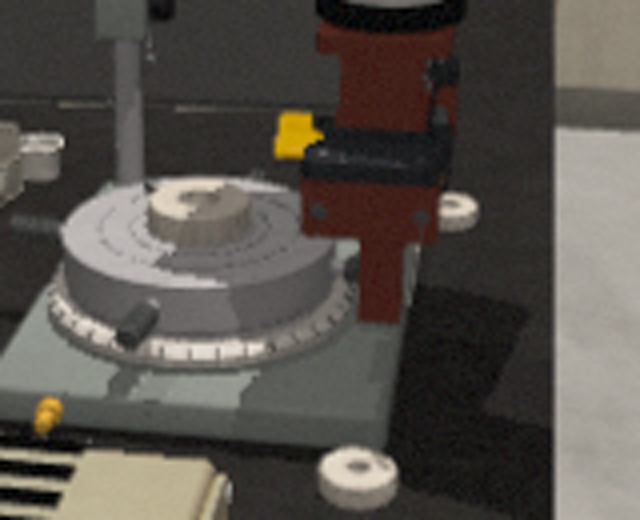

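The side crop shows the closed finger (380,320) in front of the rim, on the near side of screw 2 (350,270) and clear of the scale ring. I'll flick it now.

>>> step_arm:
  targets:
    - [[0,-0.3,0,0,0,0,0],[0,-0.15,0,0,0,0,0],[0,-0.3,0,0,0,0,0],[0,-0.4,0,0,0,0,0],[-0.7,0,0.7,0,0,0,0]]

```text
t: 2.7
ee_pos: [434.3, -140.5, 274.6]
orientation: [-3.141, -0.001, 0.003]
ft_force: [1.0, -0.6, 1.9]
width: 0.3
grasp_force: 0.0
```

```bash
cat > ang.py <<'E'
from h import *
C=np.array([577.4,-137.2]); 
def zero(im,K,E,dbg=False):
    # dark pixels in top annulus 59..75 mm, unwrapped by polar sampling on z=80
    g=cv2.cvtColor(im,cv2.COLOR_BGR2GRAY).astype(np.float32)
    az=np.radians(np.arange(0,360,.5)); r=np.arange(60,74,1.)
    A,Rr=np.meshgrid(az,r); P=np.stack([C[0]+Rr*np.cos(A),C[1]+Rr*np.sin(A),np.full_like(A,80)],-1).reshape(-1,3)
    q=(P@E[:3,:3].T+E[:3,3])@K.T; uv=(q[:,:2]/q[:,2:]).astype(np.float32)
    s=cv2.remap(g,uv[:,0].reshape(A.shape),uv[:,1].reshape(A.shape),cv2.INTER_LINEAR)
    ref=np.median(s); w=np.clip(ref*.75-s,0,None).sum(0)
    k=int(w.argmax()); idx=np.arange(k-30,k+31); ww=w[idx%720]
    m=(az[1]*(idx*ww).sum()/ww.sum())
    return m, w.max(), (w>0.3*w.max()).sum()
def q_of(m): return (m-np.radians(180.4)+np.pi)%(2*np.pi)-np.pi
E
python3 - <<'E'
from ang import *
for i in range(3):
    im,K,E=snap("top","t%d.png"%i); m,w,n=zero(im,K,E); print(readout.get_obs()["t"],round(q_of(m),3),w,n)
E
```

```text
2.75 2.781 1240.7646 16
2.8 2.872 1235.8291 15
2.85 2.965 1272.9648 16
```

>>> step_arm:
  targets:
    - [[-0.2,0,0.3,0,0,0,0],[0,0,0,0,0,0,0],[0,0,0,0,0,0,0],[0,0,0,0,0,0,0],[0,0,0,0,0,0,0]]

```text
t: 3.48
ee_pos: [423.8, -138.6, 290.3]
orientation: [-3.141, -0.002, 0.001]
ft_force: [0.4, 0.4, -0.6]
width: 0.3
grasp_force: 0.0
```

>>> step_arm:
  targets:
    - [[0,0,0,0,0,0,0],[0,0,0,0,0,0,0],[0,0,0,0,0,0,0],[0,0,0,0,0,0,0],[0,0,0,0,0,0,0]]

```text
t: 4.1
ee_pos: [423.6, -138.7, 290.7]
orientation: [3.142, 0.002, 0.0]
ft_force: [-0.2, -0.5, 0.7]
width: 0.6
grasp_force: 0.0
```

>>> step_arm:
  targets:
    - [[0,0,0,0,0,0,0],[0,0,0,0,0,0,0],[0,0,0,0,0,0,0],[0,0,0,0,0,0,0],[0,0,0,0,0,0,0]]

```text
t: 4.72
ee_pos: [423.6, -138.7, 290.7]
orientation: [-3.142, -0.002, -0.0]
ft_force: [0.8, -0.3, -0.0]
width: 0.6
grasp_force: 0.0
```

```bash
cat > meas.py <<'E'
from ang import *
import os
L=np.load("log.npy").tolist() if os.path.exists("log.npy") else [[2.70,-3.502],[2.75,-3.411],[2.80,-3.318]]
for i in range(4):
    t=readout.get_obs()["t"]; im,K,E=snap("top"); m,w,n=zero(im,K,E); q=q_of(m)
    # unwrap by prediction from exp decay
    t0,q0=L[-1]; v=1.85*np.exp(-.05*(t0-2.7)) if len(L)<4 else vfit(t0)
    p=q0+v*20*(1-np.exp(-.05*(t-t0))); q+=2*np.pi*round((p-q)/2/np.pi)
    print(round(t,3),round(q,3),"pred",round(p,3),int(w),n)
    if w>600 and n<25 and abs(q-p)<1.5: L.append([t,q])
    from scipy.optimize import curve_fit
    f=lambda t,a,b,k:a+b/k*(1-np.exp(-k*(t-2.7)))
    A=np.array(L); pr,_=curve_fit(f,A[:,0],A[:,1],(-3.5,1.85,.05)); vfit=lambda t:pr[1]*np.exp(-pr[2]*(t-2.7))
np.save("log.npy",L); print("fit",pr,"res",np.abs(f(A[:,0],*pr)-A[:,1]).max())
from scipy.optimize import brentq
for n in(2,3,4):
    try: T=brentq(lambda t:f(t,*pr)-2*np.pi*n,2,90);print(n,"T",round(T,3),"v",round(vfit(T),3))
    except ValueError: pass
print(readout.get_obs()["t"])
E
python3 meas.py
```

```text
4.725 -0.012 pred 0.06 1301 18
4.775 0.067 pred 0.068 1279 18
4.825 0.152 pred 0.146 1226 20
4.875 0.235 pred 0.233 1271 18
fit [-3.50056402  1.80696034  0.04762943] res 0.0030093315980836977
2 T 14.264 v 1.042
3 T 21.375 v 0.742
4 T 32.208 v 0.443
4.925
```

>>> step_arm:
  targets:
    - [[0,0,0,0,0,0,0],[0,0,0,0,0,0,0],[0,0,0,0,0,0,0],[0,0,0,0,0,0,0],[0,0,0,0,0,0,0]]

```text
t: 5.55
ee_pos: [423.6, -138.7, 290.7]
orientation: [3.142, 0.002, -0.0]
ft_force: [0.8, 0.3, 0.3]
width: 0.3
grasp_force: 0.0
```

>>> step_arm:
  targets:
    - [[0,0,0,0,0,0,0],[0,0,0,0,0,0,0],[0,0,0,0,0,0,0],[0,0,0,0,0,0,0],[0,0,0,0,0,0,0]]

```text
t: 6.18
ee_pos: [423.6, -138.7, 290.7]
orientation: [-3.142, -0.002, -0.0]
ft_force: [0.5, 0.2, -0.3]
width: 0.8
grasp_force: 0.0
```

>>> step_arm:
  targets:
    - [[0,0,0,0,0,0,0],[0,0,0,0,0,0,0],[0,0,0,0,0,0,0],[0,0,0,0,0,0,0],[0,0,0,0,0,0,0]]

```text
t: 6.8
ee_pos: [423.6, -138.7, 290.7]
orientation: [3.142, 0.002, 0.0]
ft_force: [-0.8, -0.6, 0.3]
width: 0.3
grasp_force: 0.0
```

>>> step_arm:
  targets:
    - [[0,0,0,0,0,0,0],[0,0,0,0,0,0,0],[0,0,0,0,0,0,0],[0,0,0,0,0,0,0],[0,0,0,0,0,0,0]]

```text
t: 7.42
ee_pos: [423.6, -138.7, 290.7]
orientation: [-3.142, -0.002, -0.0]
ft_force: [-0.5, -0.7, 0.1]
width: 0.5
grasp_force: 0.0
```

```bash
python3 meas.py
```

```text
Traceback (most recent call last):
  File "meas.py", line 7, in <module>
    t0,q0=L[-1]; v=1.85*np.exp(-.05*(t0-2.7)) if len(L)<4 else vfit(t0)
                                                               ^^^^
NameError: name 'vfit' is not defined
```

>>> step_arm:
  targets:
    - [[0,0,0,0,0,0,0],[0,0,0,0,0,0,0],[0,0,0,0,0,0,0],[0,0,0,0,0,0,0],[0,0,0,0,0,0,0]]

```text
t: 8.1
ee_pos: [423.6, -138.7, 290.7]
orientation: [3.142, 0.002, -0.0]
ft_force: [0.1, -0.8, -0.9]
width: 0.2
grasp_force: 0.0
```

>>> step_arm:
  targets:
    - [[0,0,0,0,0,0,0],[0,0,0,0,0,0,0],[0,0,0,0,0,0,0],[0,0,0,0,0,0,0],[0,0,0,0,0,0,0]]

```text
t: 8.72
ee_pos: [423.6, -138.7, 290.7]
orientation: [3.142, 0.002, 0.0]
ft_force: [-0.0, -0.8, 0.6]
width: 0.5
grasp_force: 0.0
```

>>> step_arm:
  targets:
    - [[0,0,0,0,0,0,0],[0,0,0,0,0,0,0],[0,0,0,0,0,0,0],[0,0,0,0,0,0,0],[0,0,0,0,0,0,0]]

```text
t: 9.35
ee_pos: [423.6, -138.7, 290.7]
orientation: [-3.142, -0.002, 0.0]
ft_force: [0.2, -0.4, 0.1]
width: 0.6
grasp_force: 0.0
```

>>> step_arm:
  targets:
    - [[0,0,0,0,0,0,0],[0,0,0,0,0,0,0],[0,0,0,0,0,0,0],[0,0,0,0,0,0,0],[0,0,0,0,0,0,0]]

```text
t: 9.98
ee_pos: [423.6, -138.7, 290.7]
orientation: [3.142, 0.002, 0.0]
ft_force: [0.3, -0.2, 1.1]
width: 0.1
grasp_force: 0.0
```

>>> step_arm:
  targets:
    - [[0,0,0,0,0,0,0],[0,0,0,0,0,0,0],[0,0,0,0,0,0,0],[0,0,0,0,0,0,0],[0,0,0,0,0,0,0]]

```text
t: 10.6
ee_pos: [423.6, -138.7, 290.7]
orientation: [-3.142, -0.002, 0.0]
ft_force: [0.2, 0.5, 0.0]
width: 0.4
grasp_force: 0.0
```

>>> step_arm:
  targets:
    - [[0,0,0,0,0,0,0],[0,0,0,0,0,0,0],[0,0,0,0,0,0,0],[0,0,0,0,0,0,0],[0,0,0,0,0,0,0]]

```text
t: 11.22
ee_pos: [423.6, -138.7, 290.7]
orientation: [3.142, 0.002, 0.0]
ft_force: [0.7, 0.6, -0.3]
width: 0.0
grasp_force: 0.0
```

```bash
python3 meas.py
```

```text
Traceback (most recent call last):
  File "meas.py", line 7, in <module>
    t0,q0=L[-1]; v=1.85*np.exp(-.05*(t0-2.7)) if len(L)<4 else vfit(t0)
                                                               ^^^^
NameError: name 'vfit' is not defined
```

```bash
sed -i 's/v=1.85.*$/v=1.807*np.exp(-.0476*(t0-2.7))/' meas.py; python3 meas.py
```

```text
11.275 9.459 pred 9.158 1309 16
11.325 9.521 pred 9.519 1300 15
11.375 9.58 pred 9.581 1295 16
11.425 9.639 pred 9.64 1266 16
fit [-3.50006276  1.79524161  0.04144967] res 0.004598295146331921
2 T 13.883 v 1.129
3 T 20.208 v 0.869
4 T 28.805 v 0.608
11.475
```

>>> step_arm:
  targets:
    - [[0,0,0,0,0,0,0],[0,0,0,0,0,0,0],[0,0,0,0,0,0,0],[0,0,0,0,0,0,0],[0,0,0,0,0,0,0]]

```text
t: 12.1
ee_pos: [423.6, -138.7, 290.7]
orientation: [3.142, 0.002, 0.0]
ft_force: [-0.2, 1.0, 0.6]
width: 0.5
grasp_force: 0.0
```

>>> step_arm:
  targets:
    - [[0,0,0,0,0,0,0],[0,0,0,0,0,0,0],[0,0,0,0,0,0,0],[0,0,0,0,0,0,0],[0,0,0,0,0,0,0]]

```text
t: 12.72
ee_pos: [423.6, -138.7, 290.7]
orientation: [-3.142, -0.002, 0.0]
ft_force: [-0.3, -0.8, -0.0]
width: 0.2
grasp_force: 0.0
```

>>> step_arm:
  targets:
    - [[0,0,0,0,0,0,0],[0,0,0,0,0,0,0],[0,0,0,0,0,0,0],[0,0,0,0,0,0,0],[0,0,0,0,0,0,0]]

```text
t: 13.35
ee_pos: [423.6, -138.7, 290.7]
orientation: [-3.142, -0.002, -0.0]
ft_force: [-0.4, 0.3, -0.4]
width: 0.5
grasp_force: 0.0
```

>>> step_arm:
  targets:
    - [[0,0,0,0,0,0,0],[0,0,0,0,0,0,0],[0,0,0,0,0,0,0],[0,0,0,0,0,0,0],[0,0,0,0,0,0,0]]

```text
t: 13.98
ee_pos: [423.6, -138.7, 290.7]
orientation: [3.142, 0.002, -0.0]
ft_force: [-0.2, -0.0, 0.1]
width: 0.3
grasp_force: 0.0
```

>>> step_arm:
  targets:
    - [[0,0,0,0,0,0,0],[0,0,0,0,0,0,0],[0,0,0,0,0,0,0],[0,0,0,0,0,0,0],[0,0,0,0,0,0,0]]

```text
t: 14.6
ee_pos: [423.6, -138.7, 290.7]
orientation: [-3.142, -0.002, 0.0]
ft_force: [-0.1, 0.8, -0.1]
width: 0.6
grasp_force: 0.0
```

>>> step_arm:
  targets:
    - [[0,0,0,0,0,0,0],[0,0,0,0,0,0,0],[0,0,0,0,0,0,0],[0,0,0,0,0,0,0],[0,0,0,0,0,0,0]]

```text
t: 15.22
ee_pos: [423.6, -138.7, 290.7]
orientation: [-3.142, -0.002, 0.0]
ft_force: [0.4, 0.3, 0.1]
width: 0.3
grasp_force: 0.0
```

```bash
python3 meas.py
```

```text
15.225 13.916 pred 13.767 1193 15
15.275 13.969 pred 13.965 1212 15
15.325 14.021 pred 14.019 1173 15
15.375 14.075 pred 14.071 1219 14
fit [-3.51777782  1.82081838  0.04490456] res 0.023197188305962513
2 T 13.952 v 1.099
3 T 20.563 v 0.816
4 T 30.005 v 0.534
15.425
```

>>> step_arm:
  targets:
    - [[0.5,0,0,0,0,0,0],[0.5,0,0,0,0,0,0],[0.5,0,0,0,0,0,0],[0.48,0.02,0,0,0,0,0],[0,0,-0.3,0,0,0,0]]

```text
t: 16.05
ee_pos: [524.1, -137.8, 276.0]
orientation: [3.141, 0.003, 0.006]
ft_force: [0.4, -0.4, -0.3]
width: 0.5
grasp_force: 0.0
```

```bash
python3 meas.py
```

```text
16.05 14.753 pred 14.731 1118 31
16.1 14.809 pred 14.778 1177 29
16.15 14.863 pred 14.826 1161 29
16.2 14.911 pred 14.874 1208 30
fit [-3.51777782  1.82081838  0.04490456] res 0.023197188305962513
2 T 13.952 v 1.099
3 T 20.563 v 0.816
4 T 30.005 v 0.534
16.25
```

>>> step_arm:
  targets:
    - [[0,0,0,0,0,0,0],[0,0,0,0,0,0,0],[0,0,0,0,0,0,0],[0,0,0,0,0,0,0],[0,0,0,0,0,0,0]]

```text
t: 16.88
ee_pos: [522.6, -137.7, 275.7]
orientation: [3.142, 0.002, 0.0]
ft_force: [0.2, -0.1, 0.8]
width: 0.5
grasp_force: 0.0
```

>>> step_arm:
  targets:
    - [[0,0,0,0,0,0,0],[0,0,0,0,0,0,0],[0,0,0,0,0,0,0],[0,0,0,0,0,0,0],[0,0,0,0,0,0,0]]

```text
t: 17.5
ee_pos: [522.6, -137.7, 275.7]
orientation: [-3.142, -0.002, -0.0]
ft_force: [-0.5, 0.1, 0.3]
width: 0.6
grasp_force: 0.0
```

>>> step_arm:
  targets:
    - [[0,0,0,0,0,0,0],[0,0,0,0,0,0,0],[0,0,0,0,0,0,0],[0,0,0,0,0,0,0],[0,0,0,0,0,0,0]]

```text
t: 18.12
ee_pos: [522.6, -137.7, 275.7]
orientation: [-3.142, -0.002, 0.0]
ft_force: [0.4, 0.6, -0.5]
width: 0.7
grasp_force: 0.0
```

>>> step_arm:
  targets:
    - [[0,0,0,0,0,0,0],[0,0,0,0,0,0,0],[0,0,0,0,0,0,0],[0,0,0,0,0,0,0],[0,0,0,0,0,0,0]]

```text
t: 18.75
ee_pos: [522.6, -137.6, 275.7]
orientation: [-3.142, -0.002, 0.0]
ft_force: [1.0, -0.2, -0.5]
width: 0.3
grasp_force: 0.0
```

>>> step_arm:
  targets:
    - [[0,0,0,0,0,0,0],[0,0,0,0,0,0,0],[0,0,0,0,0,0,0],[0,0,0,0,0,0,0],[0,0,0,0,0,0,0]]

```text
t: 19.38
ee_pos: [522.6, -137.7, 275.7]
orientation: [-3.142, -0.002, -0.0]
ft_force: [-0.8, 0.0, 0.0]
width: 0.4
grasp_force: 0.0
```

>>> step_arm:
  targets:
    - [[0,0,0,0,0,0,0],[0,0,0,0,0,0,0],[0,0,0,0,0,0,0],[0,0,0,0,0,0,0],[0,0,0,0,0,0,0]]

```text
t: 20.0
ee_pos: [522.6, -137.7, 275.7]
orientation: [3.142, 0.002, 0.0]
ft_force: [-0.6, 0.6, -0.7]
width: 0.5
grasp_force: 0.0
```

```bash
sed -i 's/n<25/n<32/' meas.py; python3 meas.py
```

```text
20.0 18.065 pred 18.156 590 49
20.05 18.066 pred 18.195 593 49
20.1 18.066 pred 18.234 605 49
20.15 18.067 pred 18.273 587 53
fit [-3.51777782  1.82081838  0.04490456] res 0.023197188305962513
2 T 13.952 v 1.099
3 T 20.563 v 0.816
4 T 30.005 v 0.534
20.2
```

>>> step_arm:
  targets:
    - [[0,0,-0.1,0,0,0,0],[0,0,0,0,0,0,0],[0,0,0,0,0,0,0],[0,0,0,0,0,0,0],[0,0,0,0,0,0,0]]

```text
t: 20.82
ee_pos: [522.6, -137.7, 270.8]
orientation: [3.142, 0.002, 0.0]
ft_force: [-0.6, 0.3, -0.1]
width: 0.2
grasp_force: 0.0
```

>>> step_arm:
  targets:
    - [[0,0,0,0,0,0,0],[0,0,0,0,0,0,0],[0,0,0,0,0,0,0],[0,0,0,0,0,0,0],[0,0,0,0,0,0,0]]

```text
t: 21.45
ee_pos: [522.6, -137.7, 270.7]
orientation: [-3.142, -0.002, 0.0]
ft_force: [-0.1, -0.2, -0.4]
width: 0.4
grasp_force: 0.0
```

>>> step_arm:
  targets:
    - [[0,0,0,0,0,0,0],[0,0,0,0,0,0,0],[0,0,0,0,0,0,0],[0,0,0,0,0,0,0],[0,0,0,0,0,0,0]]

```text
t: 22.08
ee_pos: [522.6, -137.7, 270.7]
orientation: [3.142, 0.002, 0.0]
ft_force: [0.5, 0.0, -0.1]
width: 0.1
grasp_force: 0.0
```

>>> step_arm:
  targets:
    - [[0,0,0,0,0,0,0],[0,0,0,0,0,0,0],[0,0,0,0,0,0,0],[0,0,0,0,0,0,0],[0,0,0,0,0,0,0]]

```text
t: 22.7
ee_pos: [522.6, -137.7, 270.7]
orientation: [-3.142, -0.002, -0.0]
ft_force: [0.6, -0.3, -0.4]
width: 0.5
grasp_force: 0.0
```

>>> step_arm:
  targets:
    - [[0,0,0,0,0,0,0],[0,0,0,0,0,0,0],[0,0,0,0,0,0,0],[0,0,0,0,0,0,0],[0,0,0,0,0,0,0]]

```text
t: 23.32
ee_pos: [522.6, -137.7, 270.7]
orientation: [-3.142, -0.002, -0.0]
ft_force: [0.4, 0.5, -0.1]
width: 0.8
grasp_force: 0.0
```

>>> step_arm:
  targets:
    - [[0,0,0,0,0,0,0],[0,0,0,0,0,0,0],[0,0,0,0,0,0,0],[0,0,0,0,0,0,0],[0,0,0,0,0,0,0]]

```text
t: 23.95
ee_pos: [522.6, -137.7, 270.7]
orientation: [-3.142, -0.002, -0.0]
ft_force: [0.4, 0.7, -0.7]
width: 0.4
grasp_force: 0.0
```

>>> step_arm:
  targets:
    - [[0,0,0,0,0,0,0],[0,0,0,0,0,0,0],[0,0,0,0,0,0,0],[0,0,0,0,0,0,0],[0,0,0,0,0,0,0]]

```text
t: 24.58
ee_pos: [522.6, -137.7, 270.7]
orientation: [3.142, 0.002, -0.0]
ft_force: [-0.1, -0.5, -0.4]
width: 0.4
grasp_force: 0.0
```

>>> step_arm:
  targets:
    - [[0,0,0,0,0,0,0],[0,0,0,0,0,0,0],[0,0,0,0,0,0,0],[0,0,0,0,0,0,0],[0,0,0,0,0,0,0]]

```text
t: 25.2
ee_pos: [522.6, -137.7, 270.7]
orientation: [-3.142, -0.002, 0.0]
ft_force: [-0.4, 0.4, -0.6]
width: 0.3
grasp_force: 0.0
```

```bash
python3 meas.py
```

```text
25.2 21.954 pred 21.747 1150 26
25.25 21.982 pred 21.985 1082 26
25.3 22.016 pred 22.013 1060 26
25.35 22.05 pred 22.047 1019 25
fit [-3.54305023  1.84872436  0.04770167] res 0.04276950898536036
2 T 13.963 v 1.08
3 T 20.776 v 0.781
4 T 30.932 v 0.481
25.4
```

>>> step_arm:
  targets:
    - [[0,0,-0.05,0,0,0,0],[0,0,0,0,0,0,0],[0,0,0,0,0,0,0],[0,0,0,0,0,0,0],[0,0,0,0,0,0,0]]

```text
t: 26.02
ee_pos: [522.6, -137.7, 268.2]
orientation: [3.142, 0.002, 0.0]
ft_force: [0.2, 1.0, 0.3]
width: 0.1
grasp_force: 0.0
```

```bash
python3 meas.py
```

```text
26.025 22.455 pred 22.458 925 26
26.075 22.477 pred 22.485 985 24
26.125 22.495 pred 22.506 906 24
26.175 22.517 pred 22.525 779 32
fit [-3.54444415  1.85007761  0.0478259 ] res 0.04358579372981408
2 T 13.963 v 1.08
3 T 20.784 v 0.779
4 T 30.973 v 0.479
26.225
```

>>> step_arm:
  targets:
    - [[0,0,0,0,0,0,0],[0,0,0,0,0,0,0],[0,0,0,0,0,0,0],[0,0,0,0,0,0,0],[0,0,0,0,0,0,0]]

```text
t: 26.85
ee_pos: [522.6, -137.7, 268.2]
orientation: [3.142, 0.002, 0.0]
ft_force: [0.0, -0.3, 0.3]
width: 0.2
grasp_force: 0.0
```

>>> step_arm:
  targets:
    - [[0,0,0,0,0,0,0],[0,0,0,0,0,0,0],[0,0,0,0,0,0,0],[0,0,0,0,0,0,0],[0,0,0,0,0,0,0]]

```text
t: 27.48
ee_pos: [522.6, -137.7, 268.2]
orientation: [-3.142, -0.002, 0.0]
ft_force: [0.8, -0.2, 0.3]
width: 0.4
grasp_force: 0.0
```

>>> step_arm:
  targets:
    - [[0,0,0,0,0,0,0],[0,0,0,0,0,0,0],[0,0,0,0,0,0,0],[0,0,0,0,0,0,0],[0,0,0,0,0,0,0]]

```text
t: 28.1
ee_pos: [522.6, -137.7, 268.2]
orientation: [-3.142, -0.002, 0.0]
ft_force: [0.0, -0.8, -0.9]
width: 0.8
grasp_force: 0.0
```

Run:
```python
from ang import *
print(readout.get_obs()["t"])
a,K,E=snap("top"); print([float(x) for x in zero(a,K,E)], q_of(zero(a,K,E)[0])+8*np.pi)
b,K2,E2=snap("side")
u,v=proj(K2,E2,(540,-130,65)).astype(int);print(u,v)
A=cv2.resize(a[140:270,235:395],(640,520),interpolation=cv2.INTER_CUBIC)[:,:]
B=cv2.resize(b[v-50:v+60,u-75:u+85],(640,440),interpolation=cv2.INTER_CUBIC)
cv2.imwrite("pics/m1.png",cv2.resize(np.vstack([A,B]),(400,600)))
print(readout.get_obs()["t"])
```

```text
28.1
[1.6240586197394498, 711.196533203125, 51.0] 23.608225877860026
290 220
28.2
```

View pics/m1.png

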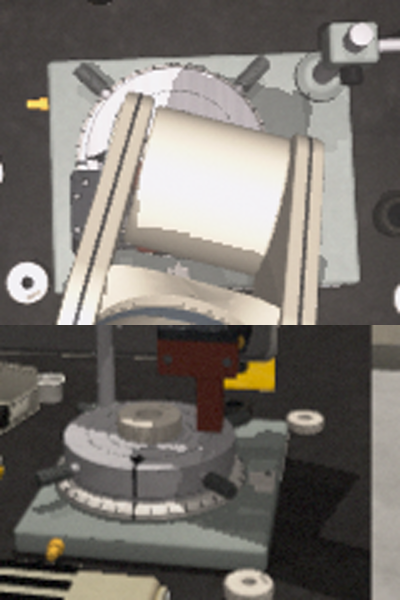

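The top view is blocked by the wrist. The side crop shows the zero line clearly at (137,458) on the top and (133,515) on the scale ring, so I'll measure from the side camera.

```bash
cat > sm.py <<'E'
from ang import *
def szero(g,K,E,lo,hi,rs,zs):
    az=np.radians(np.arange(lo,hi,.25)); W=0
    for r,z in zip(rs,zs):
        P=np.stack([C[0]+r*np.cos(az),C[1]+r*np.sin(az),np.full_like(az,z)],-1)
        q=(P@E[:3,:3].T+E[:3,3])@K.T; uv=(q[:,:2]/q[:,2:]).astype(np.float32)
        s=cv2.remap(g,uv[None,:,0],uv[None,:,1],cv2.INTER_LINEAR)[0]
        W=W+np.clip(np.median(s)*.75-s,0,None)
    k=W.argmax(); i=np.arange(max(0,k-24),min(len(az),k+25)); return np.degrees((az[i]*W[i]).sum()/W[i].sum()),float(W.max())
def both(lo,hi):
    t=readout.get_obs()["t"]; im,K,E=snap("side","s_%d.png"%(t*1000)); g=cv2.cvtColor(im,cv2.COLOR_BGR2GRAY).astype(np.float32)
    r=np.arange(60,75.); a=szero(g,K,E,lo,hi,r,0*r+80); z=np.arange(50,78.); b=szero(g,K,E,lo,hi,0*z+80,z); 
    print(round(t,3),"top",a,"rim",b,"deg to go",round(180.4-a[0],2)); return t,a[0]
E
python3 - <<'E'
from sm import *
L=[both(60,165) for _ in range(4)]
print(np.polyfit(*np.array(L).T,1)*np.pi/180)
E
```

```text
28.2 top (np.float64(91.42767481062856), 511.4456787109375) rim (np.float64(91.99350631019291), 549.373291015625) deg to go 88.97
28.25 top (np.float64(92.83404043694561), 692.6737060546875) rim (np.float64(93.43489968336716), 652.896728515625) deg to go 87.57
28.3 top (np.float64(94.29921729642683), 627.770751953125) rim (np.float64(94.93512620944432), 617.7109375) deg to go 86.1
28.35 top (np.float64(95.94359749840656), 635.3172607421875) rim (np.float64(96.42453235305166), 673.1126708984375) deg to go 84.46
[  0.52405064 -13.18344753]
```

>>> step_arm:
  targets:
    - [[0,0,-0.06,0,0,0,0],[0,0,0,0,0,0,0],[0,0,0,0,0,0,0],[0,0,0,0,0,0,0],[0,0,0,0,0,0,0]]

```text
t: 29.02
ee_pos: [522.6, -137.7, 265.2]
orientation: [3.142, 0.002, 0.0]
ft_force: [0.1, -0.1, -0.8]
width: 0.6
grasp_force: 0.0
```

>>> step_arm:
  targets:
    - [[0,0,0,0,0,0,0],[0,0,0,0,0,0,0],[0,0,0,0,0,0,0],[0,0,0,0,0,0,0],[0,0,0,0,0,0,0]]

```text
t: 29.65
ee_pos: [522.6, -137.7, 265.2]
orientation: [-3.142, -0.002, -0.0]
ft_force: [0.6, -0.0, 0.6]
width: 0.6
grasp_force: 0.0
```

Run:
```python
from sm import *
L=[both(100,165) for _ in range(4)]
print(np.polyfit(*np.array(L).T,1)*np.pi/180)
```

```text
29.65 top (np.float64(133.58335068620335), 503.533203125) rim (np.float64(132.1632003350999), 594.05322265625) deg to go 46.82
29.7 top (np.float64(135.0258506265688), 511.654541015625) rim (np.float64(133.5966590058335), 447.76171875) deg to go 45.37
29.75 top (np.float64(136.4166051140076), 530.67138671875) rim (np.float64(134.66271948703266), 458.8150634765625) deg to go 43.98
29.8 top (np.float64(137.71584345574723), 498.8038330078125) rim (np.float64(136.01811645947558), 656.2703857421875) deg to go 42.68
[  0.48130012 -11.93848889]
```

>>> step_arm:
  targets:
    - [[0,0,0,0,0,0,0],[0,0,0,0,0,0,0],[0,0,0,0,0,0,0],[0,0,0,0,0,0,0],[0,0,0,0,0,0,0]]

```text
t: 30.48
ee_pos: [522.5, -137.7, 265.1]
orientation: [-3.142, -0.002, 0.0]
ft_force: [0.3, -0.4, 0.3]
width: 0.2
grasp_force: 0.0
```

>>> step_arm:
  targets:
    - [[0,0,0,0,0,0,0],[0,0,0,0,0,0,0],[0,0,0,0,0,0,0],[0,0,0,0,0,0,0],[0,0,0,0,0,0,0]]

```text
t: 31.1
ee_pos: [522.6, -137.7, 265.2]
orientation: [3.142, 0.002, -0.0]
ft_force: [1.1, -0.7, 0.7]
width: 0.4
grasp_force: 0.0
```

>>> step_arm:
  targets:
    - [[0,0,0,0,0,0,0],[0,0,0,0,0,0,0],[0,0,-0.08,0,0,0,0],[0,0,0,0,0,0,0],[0,0,0,0,0,0,0]]

```text
t: 31.72
ee_pos: [522.8, -137.8, 262.3]
orientation: [3.141, 0.002, 0.001]
ft_force: [-2.9, 0.8, 14.3]
width: 0.6
grasp_force: 6.8
```

Run:
```python
from sm import *
o=readout.get_obs();print(o["t"],o["ft_force"],o["ee_pos"])
both(150,200);both(150,200)
b,K2,E2=snap("side")
u,v=proj(K2,E2,(500,-130,65)).astype(int);print(u,v,proj(K2,E2,(577.4-90,-137.8,43)))
cv2.imwrite("pics/m2.png",cv2.resize(b[v-45:v+45,u-60:u+60],None,fx=6,fy=6,interpolation=cv2.INTER_CUBIC))
```

```text
31.725 [-2.94226485  0.7587069  14.25374842] [ 522.8130839  -137.79721759  262.27830565]
31.725 top (np.float64(182.5149413833024), 111.4093017578125) rim (np.float64(151.5450418272109), 105.3685302734375) deg to go -2.11
31.775 top (np.float64(182.8724210308767), 124.0875244140625) rim (np.float64(151.59176059444485), 100.4190673828125) deg to go -2.47
307 221 [313.32354687 229.62017544]
```

View pics/m2.png

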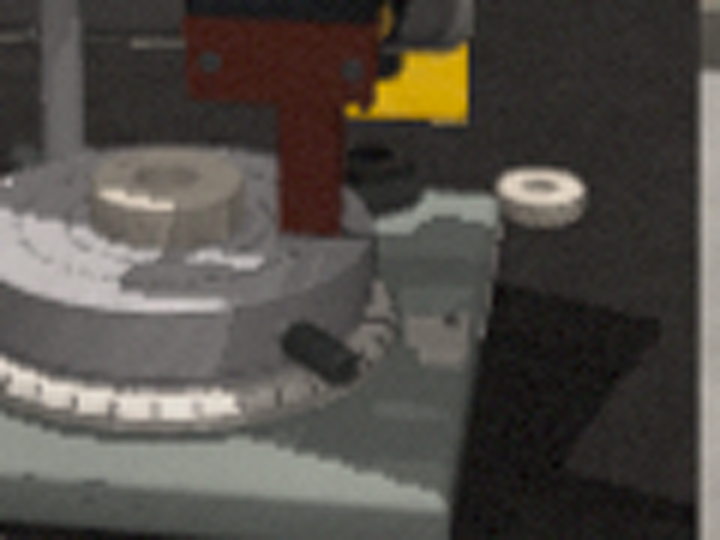

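The side crop shows the finger on the bare top between the gauge and the rim, pressing with about 14 N. Screw 3 is at roughly 135° azimuth (290–355, 330–375). The zero line is hidden behind the finger, so I'll check the angle from the screws.

Run:
```python
from sm import *
def scr(cam,lo,hi,im=None):
    im,K,E=snap(cam) if im is None else im
    g=cv2.cvtColor(im,cv2.COLOR_BGR2GRAY).astype(np.float32); r=np.arange(94,118.)
    return szero(g,K,E,lo,hi,r,0*r+65), (im,K,E)
a,T=scr("top",20,75); print(a); print(scr("top",285,335,T)[0]); print(scr("top",105,165,T)[0])
s,S=scr("side",105,165);print("side",s)
u,v=proj(S[1],S[2],(500,-130,65)).astype(int)
for p in((325,352),(345,365)):
    w=ray(S[1],S[2],(u-60+p[0]/6-.4,v-45+p[1]/6-.4),65);d=w[:2]-C;print(np.hypot(*d),np.degrees(np.arctan2(d[1],d[0])))
A=cv2.resize(T[0][140:270,235:395],None,fx=5,fy=4.6,interpolation=cv2.INTER_CUBIC);cv2.imwrite("pics/m3.png",A)
```

```text
(np.float64(22.836258794945092), 1087.3134765625)
(np.float64(331.96269177191886), 411.1644287109375)
(np.float64(125.58777451096888), 745.826171875)
side (np.float64(131.32381138911774), 744.40771484375)
101.19623754783753 134.04250676909822
113.55385063885326 133.88965137713836
```

View pics/m3.png

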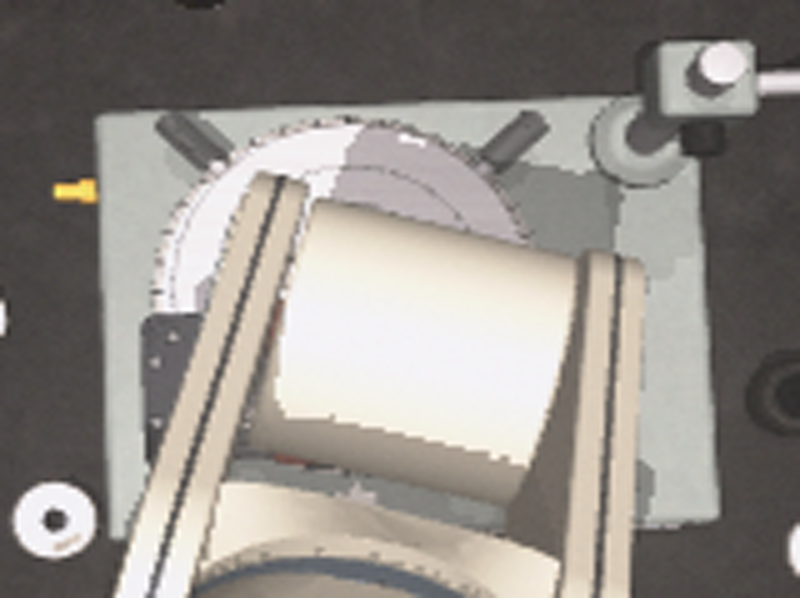

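The crop shows the outer knob ends at about (168,124) and (538,122).

Run:
```python
from ang import *
f=np.load("cam.npz");K,E=f["K"],f["E"]
W=[]
for p in((168,124),(538,122),(192,142),(517,140)):
    w=ray(K,E,(p[0]/5+235-.4,p[1]/4.6+140-.4),65); d=w[:2]-C; a=np.degrees(np.arctan2(d[1],d[0])); W.append(w)
    print(np.hypot(*d).round(1),a.round(2),"zero az",(a+(135 if a>0 else 225))%360)
```

```text
116.3 43.73 zero az 178.72512198435805
118.7 -47.31 zero az 177.68822882681047
102.3 43.01 zero az 178.00596808865708
105.5 -47.16 zero az 177.8406673558377
```

It stopped about 2° (3 mm) short, which is within tolerance. I'll nudge it about 1.5 mm with the finger resting on the top to centre it.

>>> step_arm:
  targets:
    - [[0,-0.01,0,0,0,0,0],[0,-0.01,0,0,0,0,0],[0,-0.01,0,0,0,0,0],[0,0,0,0,0,0,0],[0,0,0,0,0,0,0]]

```text
t: 32.6
ee_pos: [522.9, -139.3, 262.3]
orientation: [3.141, 0.002, 0.002]
ft_force: [-2.4, 0.7, 13.9]
width: 0.6
grasp_force: 6.6
```

Run:
```python
from h import *
im,K,E=snap("top"); 
A=im[155:185,260:350]; cv2.imwrite("pics/m4.png",cv2.resize(A,None,fx=8,fy=8,interpolation=cv2.INTER_CUBIC))
print(readout.get_obs()["t"])
```

```text
32.65
```

View pics/m4.png

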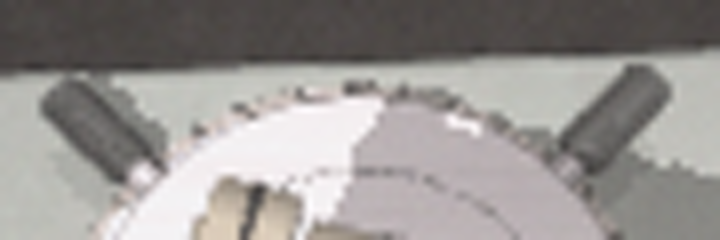

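The left knob runs from (57,92) to (136,168), and the right from (652,79) to (580,158).

Run:
```python
from ang import *
f=np.load("cam.npz");K,E=f["K"],f["E"]
D=[]
for p in((57,92),(136,168),(652,79),(580,158)):
    w=ray(K,E,(p[0]/8+260-.45,p[1]/8+155-.45),65); d=w[:2]-C; a=np.degrees(np.arctan2(d[1],d[0])); D.append(w[:2])
    print(np.hypot(*d).round(1),a.round(2),"zero az",(a+(135 if a>0 else 225))%360)
for i in(0,2): d=D[i]-D[i+1]; print("dir",np.degrees(np.arctan2(d[1],d[0]))+(135 if i==0 else 225))
```

```text
119.6 44.5 zero az 179.49513612616593
88.3 44.58 zero az 179.58202297827177
119.7 -45.12 zero az 179.87996598557837
89.0 -45.54 zero az 179.4590274920024
dir 179.24960992449363
dir 181.1026864761715
```

The zero line is at about 179.6° against the pointer's 180.4°, so roughly 1.2 mm off. The finger is holding with 14 N, so I'll hand it in.

```bash
python3 -c "
from workcell import ctrl
print(ctrl.close_job())"
```

```text
the job is handed in; nothing more can be done
None
```

The table was flicked counter-clockwise and ran free past the pointer four times. It was then braked, nudged about 1.5 mm, and handed in at 32.7 s with the zero line measured about 1 mm from the pointer under a 14 N fingertip touch; the verdict was not shown.

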